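# Show which bolt, which socket and which handle

## Robot

A 6-joint arm with a two-finger parallel gripper is mounted at the origin on the work surface. World frame = base frame: x ahead of the robot, y to its left, z up, the work surface at z = 0. Lengths are in m, angles in rad, forces in N, time in s.
With the tool pointing down it reaches from about 0.3 to 0.95 m from the base axis. Payload 3.1 kg.
Tool frame: the origin (TCP) lies at the very end of the fingers, on their centre line; the grasp point (between the pads) lies 19 mm behind it (bot.tcp_to_grasp is the distance from the TCP to the grasp point, in m); z points along the fingers, y is the line along which they close (so a half turn about z gives the same grasp; the last joint's range is limited). The gripper opens to 85 mm and grips with 20 to 120 N. Pads are 22 mm wide; open, the fingers measure 114 mm over their backs; the gripper's body (76 mm by 85 mm) begins 54 mm behind the grasp point. The pads swing forward as they close: fully open they stand 13 mm farther back than shut.
Start: joints at [-1.23, 0.308, 1.634, -0, 1.2, -0.07], TCP at [0.25, -0.573, 0.231] pointing down, gripper open.
Joint ranges: [-3.06, 3.06], [-0.79, 1.96], [0.05, 2.63], [-1.19, 4.34], [0.05, 2.64], [-2.94, 2.94]. Speed limits (rad/s): [2.79, 2.79, 3.14, 3.14, 3.14, 3.14].

## Interface

Orientations are given as a unit quaternion [x, y, z, w].
In Python, from bench import status, cams, order, bot gives the robot as it stands.
- The arm moves only by the shell command python3 -m crank 'ROWS' [FORCE]. ROWS is JSON, a list that holds one entry, the list of rows, each a list of 7 numbers: the shift along the world's x, y, z as a fraction of full scale, then the turn, a rotation vector about the world's x, y, z as a fraction of full scale, then the closure, from -1 (fully open) to 1 (shut). In form: [[[tx, ty, tz, wx, wy, wz, grip], ...]]. A call has 1 to 20 rows; each row is the pose to reach, as a shift and turn from the pose commanded when the call began; what a row does not reach only later rows make up. Full scale, the value 1, is 0.4 m for a shift and pi/2 rad for a turn. A row lasts 1/8 s, in which the tool goes at most 62.5 mm and 10.7 degrees, less where a joint would pass 70% of its speed; a pose out of reach is approached as far as the arm can. A call with a number of a shift or a turn outside -1 to 1 is refused whole. A call with a gripper value outside its range is refused whole. The fingers move at their own pace and stop on an object; FORCE is the grip in N (left out, the last holds). Time passes only in rows, so rows that repeat a pose let the fingers close. It gives the time, the measured TCP pose, the force, the opening and the grip force at its end, in the units of the state.
- status.read_state(): the state, without advancing time (a new reading comes with each control period).
- cams.capture(name): name is "scene" or "top" or "wrist"; returns the picture (384x512x3 uint8, red, green, blue); there is no depth.
- cams.get_calibration(name): a dict with "K" (3x3 intrinsics, pixels), "rvec" (rotation vector, rad) and "tvec" (3), from world to camera coordinates, as OpenCV has them; the wrist camera has in their place "mount" (4x4, takes a point from camera to tool coordinates, whose origin is the TCP and whose axes are the flange's). Camera axes: x right, y down, z forward; pixel columns grow to the right and rows downward; lengths in m; the calibration is good to about 2 mm. A picture is of the moment at which its call begins: read the wrist's pose just before it. get_calibration takes no time and is no camera call.
- order.finish_job(): hands the job in; it is judged then, once.
The state is a dict: "time_s": time; "qpos": joint angles; "dq": joint speeds; "joint_efforts": joint torques, N m; "ee_pos": TCP position; "orientation": TCP orientation; "contact_force": force on the tool from outside, world axes, zero at the start; "moment": the same for the moment, N m; "opening": finger opening in m; "grip_force": force on a finger pad.
Only numpy, scipy, OpenCV 4.12 (cv2) and the standard library are available. Lean on these libraries where they do the work, as an engineer would, in place of code of your own. Each camera call takes 0.05 s, during which the arm holds its last target. There are 200 camera calls.

## Task

Show the apprentice how to finish the wheel hub: with the fingertips straight above it and only 1 to 4 cm away, point first at the bolt that stands proud of the hub's cover, then at the tall deep socket on the wooden board, then at the round head of the ratchet, staying still for two seconds at each. Touch, move or lift nothing, and do not come down close over any other bolt or socket on the way: go from one to the next well above everything. Finish still pointing at the ratchet's head.

Things in the scene. Friction and masses are not known exactly. Their poses are not given: they have to be found in the camera images.
- bolt_proud (a point): the one hex bolt that is not screwed down: centre of the top of its head, 46 mm above the hub's dark cover and 144 mm above the bench; bare shank, 16 mm thick, shows below the head. Head 28 mm across its corners, z axis up
- bolt_seated1 (a point): centre of the top of the head of one of the five bolts that are screwed down; same head, its top only 12 mm above the cover (110 mm above the bench)
- bolt_seated2 (a point): centre of the top of the head of one of the five bolts that are screwed down; same head, its top only 12 mm above the cover (110 mm above the bench)
- bolt_seated3 (a point): centre of the top of the head of one of the five bolts that are screwed down; same head, its top only 12 mm above the cover (110 mm above the bench)
- bolt_seated4 (a point): centre of the top of the head of one of the five bolts that are screwed down; same head, its top only 12 mm above the cover (110 mm above the bench)
- bolt_seated5 (a point): centre of the top of the head of one of the five bolts that are screwed down; same head, its top only 12 mm above the cover (110 mm above the bench)
- hub: steel wheel hub standing fixed on the bench, on the robot's left: drum with a round dark cover on top, 216 mm across, cover's upper face 98 mm above the bench; origin: centre of its underside. Six hex bolts stand evenly on a circle of 78 mm radius, the proud one in the direction of the hub's own +x axis; a steel dust cap 68 mm across, 22 mm high, stands in the middle. It may be turned any way round
- board: fixed light wooden board 85 x 290 x 12 mm, on the robot's right; origin: centre of its underside, long side along its y. Four steel sockets stand on it in a row along its y, 70 mm apart, in any order
- socket_deep_top (a point): centre of the top of the deep socket: the tall steel one, 34 mm across, 80 mm high, standing on the board (top 92 mm above the bench), z axis up
- socket_deep: the deep socket, loose and upright; origin: centre of its underside
- socket_short1_top (a point): centre of the top of a short steel socket, 34 mm across, 38 mm high, standing on the board
- socket_short2_top (a point): centre of the top of a short steel socket, 38 mm across, 40 mm high, standing on the board
- socket_short3_top (a point): centre of the top of a short steel socket, 30 mm across, 36 mm high, standing on the board
- socket_short1: that short socket, loose and upright; origin: centre of its underside
- socket_short2: that short socket, loose and upright; origin: centre of its underside
- socket_short3: that short socket, loose and upright; origin: centre of its underside
- ratchet_head (a point): centre of the top of the ratchet's round steel head (38 mm across, 24 mm above the bench), z axis up
- ratchet: ratchet handle lying loose on the bench beyond the socket board, 229 mm long in all; origin: underside of the round head; the handle, 20 mm high with a black grip at its far end, runs along its own +x to 210 mm
- big_nut: bystander: large dark nut, 38 mm across, 18 mm high. (A screwdriver lying near the robot's base, a spanner lying and a 190 mm tall spray can standing beyond the hub, and equipment at both sides of the bench, are not listed and are to be left alone too)
- grease_jar: bystander: jar 70 mm across, 80 mm high, at the right
Mind the look-alikes: they are no part of the job. What is shaped like the hub but turquoise is not meant.

How it is judged:
On the way, in this order (a step that is already met when the one before it is completed fails the run):
1. pointed from close above at the proud bolt, for 1.5 s (horizontal distance between the grasp point and bolt_proud below 0.025 m and z of the grasp point in the frame of bolt_proud between 0.008 and 0.07 m), for 1.5 s.
2. then pointed at the deep socket, for 1.5 s (horizontal distance between the grasp point and socket_deep_top below 0.025 m and z of the grasp point in the frame of socket_deep_top between 0.008 and 0.07 m), for 1.5 s.
3. then pointed at the ratchet's head, for 1.5 s (horizontal distance between the grasp point and ratchet_head below 0.025 m and z of the grasp point in the frame of ratchet_head between 0.008 and 0.07 m), for 1.5 s.
At the end, for the whole second after the job is handed in: the grasp point is still within 25 mm sideways of the ratchet head's centre and 8 to 70 mm above it (the fingertips stand up to about 19 mm lower), the deep socket stands upright, and every listed loose thing lies within 10 mm of where it started (all of step 3 and distance of each of socket_deep, socket_short1, socket_short2, socket_short3, ratchet, big_nut, grease_jar from where it was at the start of the episode below 0.01 m and angle between socket_deep's own z axis and vertical below 0.1 rad); the robot touches nothing.
It fails at once if the fingers or the arm touched anything (over 0.5 N) (contact force between any of the fingers, the arm and anything else above 0.5 N).
It fails at once if a loose thing was moved or lifted (by over 10 mm) (distance of any of socket_deep, socket_short1, socket_short2, socket_short3, ratchet, big_nut, grease_jar from where it was at the start of the episode above 0.01 m).
It fails at once if the fingers came down close over a wrong bolt or socket (within 15 mm sideways, grasp point less than 50 mm above its top) ((horizontal distance between the grasp point and bolt_seated1 below 0.015 m and z of the grasp point in the frame of bolt_seated1 below 0.05 m) or (horizontal distance between the grasp point and bolt_seated2 below 0.015 m and z of the grasp point in the frame of bolt_seated2 below 0.05 m) or (horizontal distance between the grasp point and bolt_seated3 below 0.015 m and z of the grasp point in the frame of bolt_seated3 below 0.05 m) or (horizontal distance between the grasp point and bolt_seated4 below 0.015 m and z of the grasp point in the frame of bolt_seated4 below 0.05 m) or (horizontal distance between the grasp point and bolt_seated5 below 0.015 m and z of the grasp point in the frame of bolt_seated5 below 0.05 m) or (horizontal distance between the grasp point and socket_short1_top below 0.015 m and z of the grasp point in the frame of socket_short1_top below 0.05 m) or (horizontal distance between the grasp point and socket_short2_top below 0.015 m and z of the grasp point in the frame of socket_short2_top below 0.05 m) or (horizontal distance between the grasp point and socket_short3_top below 0.015 m and z of the grasp point in the frame of socket_short3_top below 0.05 m)).
It also fails if it takes over 51 s, if anything falls off the work surface, if the arm or the gripper's body presses on something with over 40 N, if the wrist force passes 120 N, or if a joint passes its speed limit or range.

## Working session

There is one attempt and no reset: what is moved stays moved. The work goes in short steps, Python scripts to look and compute and a shell command to move; the robot and the scene stay as the last step left them, time stands still between calls to the robot, and variables do not carry over. Pictures are saved under pics/ and viewed, at most 10 in all, crops included, and the job is handed in when it is done.

```bash
ls; mkdir -p pics; python3 - <<'E'
from bench import status,cams,bot
import cv2,numpy as np
s=status.read_state();print(s['time_s'],s['ee_pos'],s['orientation'],s['opening'],bot.tcp_to_grasp)
for n in("top","scene"):
    im=cams.capture(n);cv2.imwrite(f'pics/{n}0.png',im[:,:,::-1]);c=cams.get_calibration(n);print(n,c)
E
```

```text
pics
0.0 [ 0.2492935  -0.57223331  0.23001517] [ 9.78976433e-01  2.03970129e-01 -1.62419298e-04 -1.14180643e-03] 0.08531655651196306 0.0187
top {'K': array([[355.75148347,   0.        , 251.37616248],
       [  0.        , 355.75148347, 201.48027706],
       [  0.        ,   0.        ,   1.        ]]), 'rvec': array([ 2.21485447, -2.16713647,  0.09686378]), 'tvec': array([-0.09772973,  0.45686168,  1.21631632])}
scene {'K': array([[423.40136695,   0.        , 257.33146993],
       [  0.        , 423.40136695, 190.11790186],
       [  0.        ,   0.        ,   1.        ]]), 'rvec': array([ 0.940378  ,  2.66350399, -0.80991191]), 'tvec': array([ 0.42225652, -0.12568688,  1.38136504])}
```

View pics/top0.png

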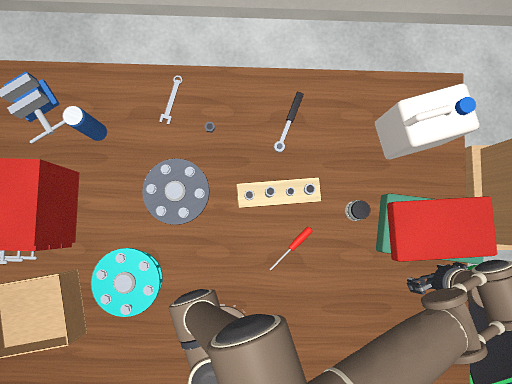

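View pics/scene0.png

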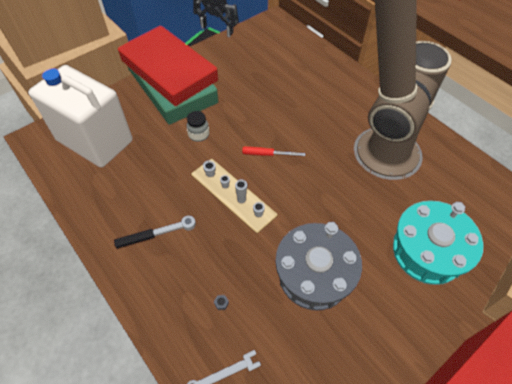

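Top view: the grey hub is at (175,191), the turquoise look-alike at (126,282), the board sockets at (249,195), (270,191), (290,191) and (310,188), and the ratchet head at (280,146). In the scene view the deep socket looks to be at (241,185) and the proud bolt at (331,229). I'll check both in a close crop.

```bash
python3 - <<'E'
import cv2,numpy as np
t=cv2.imread('pics/top0.png');s=cv2.imread('pics/scene0.png')
f=lambda im,x,y,w,h,k:cv2.resize(im[y:y+h,x:x+w],(w*k,h*k),interpolation=cv2.INTER_CUBIC)
a=np.hstack([f(t,138,152,80,75,5),f(s,270,215,100,94,4)[:375]])
b=np.hstack([f(t,235,172,90,40,4),f(s,190,155,90,75,4)[:160*0+200,:]]) if 0 else None
c1=f(t,232,135,100,55*1+20,4)[:, :400];c2=f(s,190,155,100,75,4)
m=np.vstack([cv2.resize(a,(800,300*1+0)) if 0 else a[:300*0+375],np.hstack([c1,c2])[:225*0+300]])[:, :800]
print(m.shape)
cv2.imwrite('pics/crop1.png',cv2.resize(m,(680,574)))
E
```

```text
(675, 800, 3)
```

View pics/crop1.png

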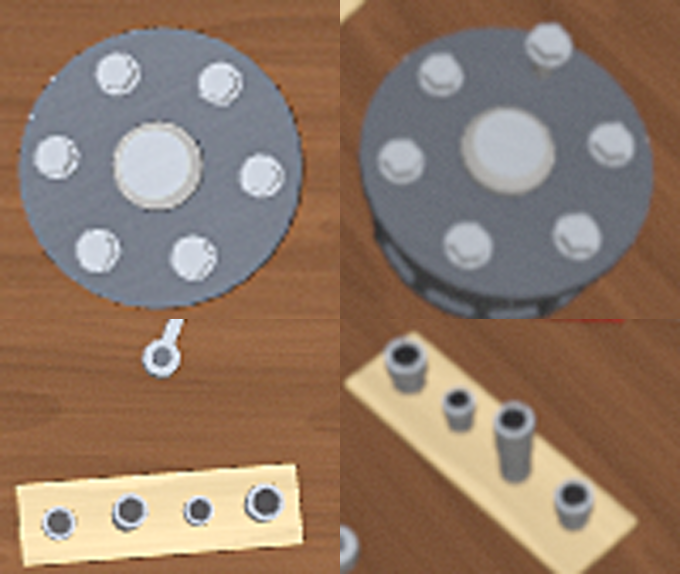

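The crop confirms it. In the scene view the bolt at (331,228) shows bare shank below its head. The other heads, at about (300,237), (288,262), (307,287), (340,284) and (350,258), are seated. The deep socket is third in the scene row at (241,184), which makes it second from the left in the top view at (270,191). The three short ones are at (249,195), (290,191) and (310,188). Next I'll measure them by ray casting in both views.

```bash
cat > h.py <<'E'
import cv2,numpy as np
from bench import cams
C={n:cams.get_calibration(n) for n in("top","scene")}
def cast(n,p,z):
    c=C[n];R=cv2.Rodrigues(c['rvec'])[0];o=-R.T@c['tvec'];d=R.T@np.linalg.inv(c['K'])@[p[0],p[1],1]
    return o+d*(z-o[2])/d[2]
def proj(n,P):
    c=C[n];return cv2.projectPoints(np.array([P],float),c['rvec'],c['tvec'],c['K'],None)[0].ravel()
def blob(im,p,r,lo=150):
    "centroid of bright grey pixels' hull near p"
    hsv=cv2.cvtColor(im,cv2.COLOR_BGR2HSV);m=((hsv[:,:,1]<45)&(hsv[:,:,2]>lo)).astype(np.uint8)
    w=np.zeros_like(m);cv2.circle(w,p,r,1,-1);m&=w
    c=max(cv2.findContours(m,cv2.RETR_EXTERNAL,cv2.CHAIN_APPROX_NONE)[0],key=cv2.contourArea)
    return cv2.minEnclosingCircle(c)
E
python3 - <<'E'
from h import *
np.set_printoptions(precision=4,suppress=True)
t=cv2.imread('pics/top0.png');s=cv2.imread('pics/scene0.png')
for nm,im,l,z in(("top",t,[(169,170),(188,171),(199,193),(183,212),(162,211),(151,189)],.11),("scene",s,[(331,228),(300,237),(288,262),(307,287),(340,284),(350,258)],.11)):
    print(nm,'cap',(b:=blob(im,(175,191) if nm=="top" else (319,259),16 if nm=="top" else 18,165)),cast(nm,b[0],.12))
    for p in l:
        b=blob(im,p,9,165);print(np.array(b[0]),round(b[1],1),cast(nm,b[0],z),cast(nm,b[0],.144))
for p in[(249,195),(270,191),(290,191),(310,188)]:
    b=blob(t,p,9,140);print('sock top',b,cast('top',b[0],.092),cast('top',b[0],.05))
for p in[(209,166),(225,178),(241,183),(258,207)]:
    b=blob(s,p,9,140);print('sock sc',b,cast('scene',p,.092),cast('scene',p,.05))
b=blob(t,(280,146),7,140);print('ratchet',b,cast('top',b[0],.024))
b=blob(s,(188,222),9,140);print('ratchet',b,cast('scene',b[0],.024))
E
```

```text
top cap ((174.5, 190.5), 10.12432861328125) [0.4808 0.1585 0.12  ]
[165.2246 168.9783] 5.2 [0.5507 0.1929 0.11  ] [0.5452 0.185  0.144 ]
[189.5 171.5] 5.1 [0.5443 0.1147 0.11  ] [0.5391 0.1092 0.144 ]
[199. 193.] 5.1 [0.4756 0.082  0.11  ] [0.4724 0.0775 0.144 ]
[183. 212.] 5.4 [0.4135 0.131  0.11  ] [0.4122 0.125  0.144 ]
[160.5 210.5] 5.1 [0.4168 0.2027 0.11  ] [0.4153 0.1945 0.144 ]
[150.8333 188.5   ] 5.2 [0.4865 0.2363 0.11  ] [0.483  0.2272 0.144 ]
scene cap ((319.6387634277344, 259.1326599121094), 12.689537048339844) [0.486  0.1693 0.12  ]
[331. 228.] 6.3 [0.3981 0.1217 0.11  ] [0.4154 0.1319 0.144 ]
[299.5 236.5] 6.0 [0.4783 0.0889 0.11  ] [0.4928 0.1003 0.144 ]
[287.5    261.8333] 6.3 [0.5485 0.1224 0.11  ] [0.5605 0.1325 0.144 ]
[307.2742 286.4785] 6.7 [0.5538 0.1995 0.11  ] [0.5655 0.2069 0.144 ]
[339.2586 283.8793] 6.5 [0.4898 0.2427 0.11  ] [0.5039 0.2486 0.144 ]
[349.375 256.875] 6.4 [0.42   0.2086 0.11  ] [0.4365 0.2157 0.144 ]
sock top ((248.7857208251953, 194.5), 5.015379905700684) [ 0.476  -0.0778  0.092 ] [ 0.4799 -0.078   0.05  ]
sock top ((269.78570556640625, 191
[... 179 characters left out ...]
top ((309.6600036621094, 188.25999450683594), 5.798645973205566) [ 0.5011 -0.2767  0.092 ] [ 0.5059 -0.2842  0.05  ]
sock sc ((208.81324768066406, 165.740966796875), 6.427142143249512) [ 0.5208 -0.2518  0.092 ] [ 0.5051 -0.2801  0.05  ]
sock sc ((224.5, 179.0), 4.924529075622559) [ 0.5102 -0.1884  0.092 ] [ 0.494  -0.2141  0.05  ]
sock sc ((240.5, 184.5), 6.041623115539551) [ 0.4853 -0.1463  0.092 ] [ 0.4681 -0.1701  0.05  ]
sock sc ((258.6000061035156, 207.0), 5.946523189544678) [ 0.4981 -0.0545  0.092 ] [ 0.4814 -0.0744  0.05  ]
ratchet ((279.631591796875, 145.1052703857422), 6.1164679527282715) [ 0.6581 -0.1822  0.024 ]
ratchet ((186.5, 221.5), 7.905794143676758) [ 0.6598 -0.1762  0.024 ]
```

The two views agree, and both agree with the hub's geometry:

| Target | x (m) | y (m) | Top height (m) |
|---|---|---|---|
| Proud bolt | 0.414 | 0.128 | 0.144 |
| Deep socket | 0.487 | -0.146 | 0.092 |
| Ratchet head | 0.658 | -0.181 | 0.024 |

I'll rise first, cross high with the fingers nearly shut, and look again before descending.

```bash
python3 -m crank '[[[0,0,0.12,0,0,0,0.7],[0,0,0.25,0,0,0,0.7],[0.03,0.12,0.25,0,0,0,0.7],[0.06,0.24,0.25,0,0,0,0.7],[0.09,0.36,0.25,0,0,0,0.7],[0.12,0.48,0.25,0,0,0,0.7],[0.15,0.6,0.25,0,0,0,0.7],[0.18,0.72,0.25,0,0,0,0.7],[0.21,0.84,0.25,0,0,0,0.7],[0.25,0.96,0.25,0,0,0,0.7],[0.25,1,0.25,0,0,0,0.7],[0.25,1,0.25,0,0,0,0.7]]]'; python3 -c "
from bench import status;s=status.read_state();print(s['time_s'],s['ee_pos'],s['qpos'],s['opening'],s['contact_force'])"
```

```text
time_s: 1.6
ee_pos: [0.3493, -0.1726, 0.3311]
orientation: [0.979, 0.205, -0.0, 0.0]
contact_force: [-0.0, 0.3, 0.2]
opening: 0.0131
grip_force: 0.0
1.6 [ 0.34932173 -0.17259564  0.3310709 ] [-5.70104192e-01 -2.59927771e-01  2.01361327e+00 -8.42571190e-04
  1.38792929e+00  5.87876468e-01] 0.013115759513253862 [-0.04157583  0.3174007   0.23392703]
```

```bash
python3 -m crank '[[[0.03,0.12,0,0,0,0,0.7],[0.06,0.24,0,0,0,0,0.7],[0.08,0.36,0,0,0,0,0.7],[0.11,0.48,0,0,0,0,0.7],[0.14,0.6,0,0,0,0,0.7],[0.16,0.7,0,0,0,0,0.7],[0.16,0.752,0,0,0,0,0.7],[0.16,0.752,0,0,0,0,0.7],[0.16,0.752,0,0,0,0,0.7]]]'; python3 - <<'E'
from h import *
from bench import status
from scipy.spatial.transform import Rotation as Ro
s=status.read_state();im=cams.capture('wrist');c=cams.get_calibration('wrist');M=c['mount']
R=Ro.from_quat(s['orientation']).as_matrix();T=np.eye(4);T[:3,:3]=R;T[:3,3]=s['ee_pos']
W=np.linalg.inv(T@M);im=im[:,:,::-1].copy();cv2.imwrite('pics/w1raw.png',im)
for P in([.414,.128,.144],[.483,.160,.12]):
    p=W@np.r_[P,1];u=c['K']@p[:3];u=u[:2]/u[2];print(u);cv2.drawMarker(im,tuple(int(v) for v in u),(0,0,255),0,12)
cv2.imwrite('pics/w1.png',im);np.savez('w1.npz',T=T@M,K=c['K'])
E
```

```text
time_s: 2.72
ee_pos: [0.414, 0.1263, 0.331]
orientation: [0.979, 0.203, -0.0, 0.001]
contact_force: [0.1, 0.4, -0.3]
opening: 0.0128
grip_force: 0.0
[251.70403768 170.28695214]
[250.18249051 107.51432922]
```

View pics/w1.png

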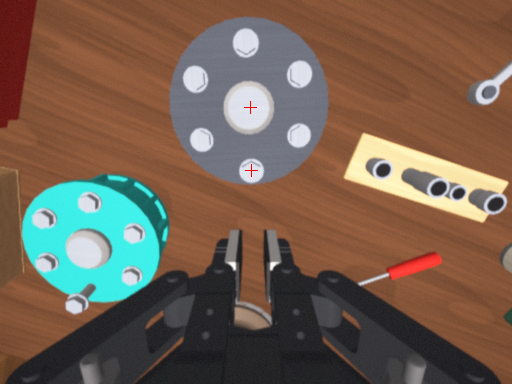

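The wrist view puts the predicted mark on the proud bolt at (251,170) and the cap mark on the cap centre at (250,107). The turquoise look-alike is off to the left. I'll descend straight down and hold.

```bash
python3 -m crank '[[[0,0,-0.1,0,0,0,0.7],[0,0,-0.2,0,0,0,0.7],[0,0,-0.28,0,0,0,0.7],[0,0,-0.34,0,0,0,0.7],[0,0,-0.38,0,0,0,0.7],[0,0,-0.4,0,0,0,0.7],[0,0,-0.4,0,0,0,0.7],[0,0,-0.4,0,0,0,0.7],[0,0,-0.4,0,0,0,0.7],[0,0,-0.4,0,0,0,0.7],[0,0,-0.4,0,0,0,0.7],[0,0,-0.4,0,0,0,0.7],[0,0,-0.4,0,0,0,0.7],[0,0,-0.4,0,0,0,0.7],[0,0,-0.4,0,0,0,0.7],[0,0,-0.4,0,0,0,0.7],[0,0,-0.4,0,0,0,0.7],[0,0,-0.4,0,0,0,0.7],[0,0,-0.4,0,0,0,0.7],[0,0,-0.4,0,0,0,0.7]]]'; python3 -m crank '[[[0,0,0,0,0,0,0.7],[0,0,0,0,0,0,0.7],[0,0,0,0,0,0,0.7],[0,0,0,0,0,0,0.7],[0,0,0,0,0,0,0.7],[0,0,0,0,0,0,0.7]]]'
```

```text
time_s: 5.28
ee_pos: [0.4135, 0.1278, 0.1713]
orientation: [0.979, 0.204, -0.0, -0.0]
contact_force: [0.1, 0.5, -0.5]
opening: 0.0128
grip_force: 0.0
time_s: 6.02
ee_pos: [0.4136, 0.1278, 0.1713]
orientation: [0.979, 0.204, -0.0, -0.0]
contact_force: [0.5, -0.0, 1.0]
opening: 0.0129
grip_force: 0.0
```

```bash
python3 -m crank '[[[0,0,0.1,0,0,0,0.7],[0,0,0.22,0,0,0,0.7],[0,0,0.34,0,0,0,0.7],[0,0,0.4,0,0,0,0.7],[0.03,-0.1,0.4,0,0,0,0.7],[0.06,-0.22,0.4,0,0,0,0.7],[0.09,-0.34,0.4,0,0,0,0.7],[0.12,-0.46,0.4,0,0,0,0.7],[0.15,-0.57,0.4,0,0,0,0.7],[0.17,-0.65,0.4,0,0,0,0.7],[0.184,-0.685,0.4,0,0,0,0.7],[0.184,-0.685,0.4,0,0,0,0.7],[0.184,-0.685,0.4,0,0,0,0.7],[0.184,-0.685,0.4,0,0,0,0.7]]]'; python3 - <<'E'
from h import *
from bench import status
from scipy.spatial.transform import Rotation as Ro
s=status.read_state();im=cams.capture('wrist');c=cams.get_calibration('wrist');M=c['mount']
T=np.eye(4);T[:3,:3]=Ro.from_quat(s['orientation']).as_matrix();T[:3,3]=s['ee_pos']
W=np.linalg.inv(T@M);im=im[:,:,::-1].copy()
for P in([.487,-.146,.092],[.658,-.181,.024]):
    p=W@np.r_[P,1];u=c['K']@p[:3];u=u[:2]/u[2];print(u);cv2.drawMarker(im,tuple(int(v) for v in u),(0,0,255),0,12)
cv2.imwrite('pics/w2.png',im)
E
```

```text
time_s: 7.78
ee_pos: [0.487, -0.145, 0.3314]
orientation: [0.979, 0.205, 0.0, -0.0]
contact_force: [-0.3, -0.1, 0.9]
opening: 0.0129
grip_force: 0.0
[253.61494558 162.84954899]
[318.8451768   62.64344632]
```

View pics/w2.png

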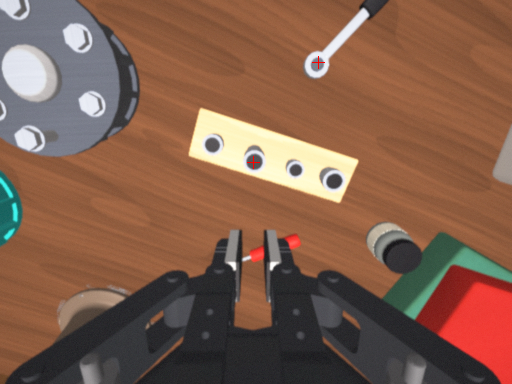

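The marks land on the deep socket's mouth at (254,161) and on the ratchet head at (317,64), each within about 2 px. I'll descend over the deep socket.

```bash
python3 -m crank '[[[0,0,-0.12,0,0,0,0.7],[0,0,-0.24,0,0,0,0.7],[0,0,-0.34,0,0,0,0.7],[0,0,-0.42,0,0,0,0.7],[0,0,-0.48,0,0,0,0.7],[0,0,-0.52,0,0,0,0.7],[0,0,-0.53,0,0,0,0.7],[0,0,-0.53,0,0,0,0.7],[0,0,-0.53,0,0,0,0.7],[0,0,-0.53,0,0,0,0.7],[0,0,-0.53,0,0,0,0.7],[0,0,-0.53,0,0,0,0.7],[0,0,-0.53,0,0,0,0.7],[0,0,-0.53,0,0,0,0.7],[0,0,-0.53,0,0,0,0.7],[0,0,-0.53,0,0,0,0.7],[0,0,-0.53,0,0,0,0.7],[0,0,-0.53,0,0,0,0.7],[0,0,-0.53,0,0,0,0.7],[0,0,-0.53,0,0,0,0.7]]]'; python3 -m crank '[[[0,0,0,0,0,0,0.7],[0,0,0,0,0,0,0.7],[0,0,0,0,0,0,0.7],[0,0,0,0,0,0,0.7],[0,0,0,0,0,0,0.7],[0,0,0,0,0,0,0.7]]]'
# rise to 0.279, go +0.171 x, -0.035 y
python3 -m crank '[[[0,0,0.1,0,0,0,0.7],[0,0,0.22,0,0,0,0.7],[0,0,0.34,0,0,0,0.7],[0,0,0.4,0,0,0,0.7],[0.1,-0.02,0.4,0,0,0,0.7],[0.2,-0.04,0.4,0,0,0,0.7],[0.3,-0.06,0.4,0,0,0,0.7],[0.38,-0.08,0.4,0,0,0,0.7],[0.428,-0.087,0.4,0,0,0,0.7],[0.428,-0.087,0.4,0,0,0,0.7],[0.428,-0.087,0.4,0,0,0,0.7],[0.428,-0.087,0.4,0,0,0,0.7]]]'
```

```text
time_s: 10.32
ee_pos: [0.4872, -0.1462, 0.1193]
orientation: [0.979, 0.204, -0.0, 0.0]
contact_force: [-0.1, -0.2, 0.8]
opening: 0.0128
grip_force: 0.0
time_s: 11.08
ee_pos: [0.4871, -0.1462, 0.1193]
orientation: [0.979, 0.204, -0.0, -0.0]
contact_force: [0.1, -0.2, -0.1]
opening: 0.0131
grip_force: 0.0
time_s: 12.58
ee_pos: [0.6576, -0.1809, 0.2794]
orientation: [0.979, 0.204, -0.0, -0.0]
contact_force: [-0.5, -0.7, -0.2]
opening: 0.0121
grip_force: 0.0
```

```bash
python3 -m crank '[[[0,0,-0.12,0,0,0,0.7],[0,0,-0.24,0,0,0,0.7],[0,0,-0.35,0,0,0,0.7],[0,0,-0.44,0,0,0,0.7],[0,0,-0.51,0,0,0,0.7],[0,0,-0.55,0,0,0,0.7],[0,0,-0.565,0,0,0,0.7],[0,0,-0.565,0,0,0,0.7],[0,0,-0.565,0,0,0,0.7],[0,0,-0.565,0,0,0,0.7],[0,0,-0.565,0,0,0,0.7],[0,0,-0.565,0,0,0,0.7],[0,0,-0.565,0,0,0,0.7],[0,0,-0.565,0,0,0,0.7],[0,0,-0.565,0,0,0,0.7],[0,0,-0.565,0,0,0,0.7],[0,0,-0.565,0,0,0,0.7],[0,0,-0.565,0,0,0,0.7],[0,0,-0.565,0,0,0,0.7],[0,0,-0.565,0,0,0,0.7]]]'; python3 -m crank '[[[0,0,0,0,0,0,0.7],[0,0,0,0,0,0,0.7],[0,0,0,0,0,0,0.7],[0,0,0,0,0,0,0.7],[0,0,0,0,0,0,0.7],[0,0,0,0,0,0,0.7]]]'
python3 - <<'E'
import cv2
from bench import cams
cv2.imwrite('pics/end.png',cams.capture('scene')[:,:,::-1])
E
```

```text
time_s: 15.08
ee_pos: [0.6584, -0.181, 0.0533]
orientation: [0.979, 0.204, 0.0, -0.0]
contact_force: [0.2, -0.2, -0.2]
opening: 0.0127
grip_force: 0.0
time_s: 15.82
ee_pos: [0.6584, -0.181, 0.0533]
orientation: [0.979, 0.204, 0.0, -0.0]
contact_force: [-0.1, 0.6, -0.4]
opening: 0.0129
grip_force: 0.0
```

View pics/end.png

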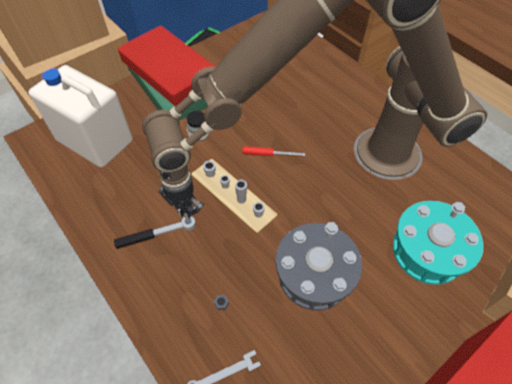

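The fingertips stand just above the ratchet's head at (188,220). The sockets, jar, nut and ratchet look to be where they started, so I'm handing in.

```bash
python3 -c "
from bench import order;print(order.finish_job())"
```

```text
the job is handed in; nothing more can be done
None
```

The arm pointed at the proud bolt, then the deep socket, then the ratchet's head, with the fingertips 27 to 29 mm above each for over 2 s. It touched nothing as far as the force readings and the last picture show, and I handed the job in still pointing at the ratchet's head; no verdict came back.

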